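Clear the balance and load the check weight

TASK

The laboratory balance is due for its daily check, but a brown sample bottle has been left standing on its pan and sticks up through the open top of the glass draft shield. Take the bottle out and stand it upright on the clear bench to the right of the balance, set the larger of the two steel check weights gently, upright, on the middle of the pan, and slide the glass top fully shut by its handle. Do not lean on the balance, and leave the smaller weight and everything else where they are.

Things in the scene. Friction and masses are not known exactly. Their poses are not given: they have to be found in the camera images.
- balance: Fixed white balance, 412 x 210 mm. Origin on the bench under the pan's centre; x to its rear, y to its left. Front to rear: low console (x -187 to -98 mm, top below 70), glass-walled chamber open to above (inside x, y -93 to +93 mm, floor z 60, rim z 155, rail lips outside up to z 162), rear housing (x 97 to 225, top z 152). Main outside width 210.
- pan_center (a point): Centre of the top face of the round steel pan, 100 mm across, at z 68 mm, in the middle of the chamber.
- shield_top (a joint): Sliding glass top of the draft shield, m: 0 = fully shut at the front stop, 0.165 = fully open; starts 0.150 to 0.165. Opens along the balance's +x, takes about 2 N to move, stays where left. Upper face of the glass at z 160 mm, 4 mm thick; its front edge is 91 mm in front of the pan centre when shut. The bottle on the pan blocks it.
- top_handle (a point): Middle of the black handle bar on the glass top near its front edge, moving with it: 12 mm thick (balance's x), 70 mm long (y), rising 24 mm above the glass (z 160 to 184 mm); this point is at z 174 mm, 82 mm in front of the pan centre when shut. Can be pinched, or pushed from behind with closed fingers.
- bottle_center (a point): Brown sample bottle with white cap; point on its axis (z), half-way up, 56 mm above its underside. Body 58 mm across; cap 34 mm across, from 86 to 112 mm above the underside. 0.15 to 0.3 kg. Stands upright on the pan at the start, within 9 mm of its middle; the whole cap is then about level with or above the glass top.
- clear_bench (a point): Point on the bare bench surface (z 0), 215 mm to the right (-y) of the pan centre; the bench within 70 mm of it is always clear.
- large_center (a point): Larger check weight, polished steel, 0.5 kg: this point is on its axis, half-way up (36 mm above its underside). Cylinder 38 mm across and 50 mm tall with a 21 mm wide grip knob on top, 72 mm tall in all. Stands on the tray; it may be at either end.
- small_center (a point): Smaller check weight, same shape, 0.2 kg, 28 mm across (body 36 mm tall), 54 mm tall in all; this point is 27 mm above its underside. To be left alone.
- weight_tray: Fixed shallow aluminium tray left of the balance, 84 x 180 mm (x, y), floor 4 mm thick, rim 10 mm high; origin on the bench under its centre. The two weights stand about 90 mm apart along its y axis.
- dropper_center (a point): Small white dropper bottle, 34 mm across, 78 mm tall, on the bench to the right; this point is half-way up. Bystander.
- dish_center (a point): Petri dish, 61 mm across, 12 mm high, on the bench at the right front; this point is half-way up. Bystander.
Things that resemble listed ones, but are neither listed nor needed, are in the scene too. Leave any blue look-alike of the part that bears large_center alone.

How it is judged (in metres and radians):
On the way, in this order (a step that is already met when the one before it is completed fails the run):
1. the bottle stands upright on the bench, off the balance, let go (height (world z) of bottle_center between 0.05 and 0.062 m and angle between bottle_center's own z axis and vertical below 0.1 rad and contact force between the fingers and sample_bottle below 0.5 N), for 0.2 s.
2. the larger weight stands on the middle of the pan, let go (horizontal distance between large_center and pan_center below 0.015 m and z of large_center in the frame of pan_center below 0.04 m and angle between large_center's own z axis and vertical below 0.08 rad and contact force between the fingers and weight_large below 0.5 N), for 0.2 s.
At the end, for the whole second after the job is handed in: The glass top is shut to within 4 mm; the larger weight stands upright (within 0.08 rad) on the pan, its axis within 15 mm of the pan's centre; the bottle stands upright (within 0.1 rad) on the bench to the right of the balance (value of joint shield_top below 0.004 m and horizontal distance between large_center and pan_center below 0.015 m and z of large_center in the frame of pan_center between 0.032 and 0.04 m and angle between large_center's own z axis and vertical below 0.08 rad and height (world z) of bottle_center between 0.05 and 0.062 m and angle between bottle_center's own z axis and vertical below 0.1 rad and y of bottle_center in the frame of balance below -0.12 m); the robot touches nothing.
It fails at once if the bottle is tipped more than 0.6 rad (angle between bottle_center's own z axis and vertical above 0.6 rad).
It fails at once if the larger weight is dropped on the pan (faster than 0.45 m/s within 15 mm of it) or pressed on the balance with more than 45 N (contact force between weight_large and balance above 45 N or (linear speed of weight_large above 0.45 m/s and horizontal distance between large_center and pan_center below 0.05 m and z of large_center in the frame of pan_center below 0.051 m)).
It fails at once if the robot leans on the balance with more than 50 N (contact force between any of the arm, the fingers and balance above 50 N).
It fails at once if the smaller weight, the dropper bottle or the petri dish is moved more than 20 mm (distance of any of small_center, dropper_center, dish_center from where it was at the start of the episode above 0.02 m).
It also fails if it takes over 70 s, if anything falls off the work surface, if the arm or the gripper's body presses on something with over 40 N, if the wrist force passes 120 N, or if a joint passes its speed limit or range.

ROBOT

A 7-joint arm with a two-finger parallel gripper is mounted at the origin on a cart in front of the work surface, level with it; the furniture and walls round the work are solid. World frame = base frame: x ahead of the robot, y to its left, z up, the work surface at z = 0. Lengths are in m, angles in degrees, forces in N, time in s.
With the tool pointing down it reaches from about 0.425 to 0.875 m from the base axis. Payload 4.7 kg.
Tool frame: the origin (TCP) lies at the very end of the fingers, on their centre line; the grasp point (between the pads) lies 19 mm behind it (pinch_z is the distance from the TCP to the grasp point, in m); z points along the fingers, y is the direction in which the jaws open and shut (so a half turn about z gives the same grasp; the last joint's range is limited). The gripper opens to 87 mm and grips with 3 to 60 N. Pads are 19 mm wide; open, the fingers measure 117 mm over their backs; the gripper's body (75 mm by 190 mm) begins 51 mm behind the grasp point.
Start: joints at [71.912, 18.392, -4.016, 83.108, 1.295, 78.541, -3.26], TCP at [0.21, -0.615, 0.223] pointing down, gripper open.
Joint ranges: [-163.93, 163.93], [-17.29, 119.83], [-79.2, 71.16], [3.27, 140.29], [-89.18, 269.18], [5.43, 117.66], [-154.24, 154.24]. Speed limits (degrees/s): [147.25, 147.25, 180, 180, 180, 180, 180].

INTERFACE

Orientations are given as [roll, pitch, yaw] about the fixed x, y, z axes, in that order (R = Rz(yaw) Ry(pitch) Rx(roll)).
In Python, from cell import get_obs, read_camera, camera_params, sign_off, pinch_z gives the robot as it stands.
- The arm moves only by the shell command python3 -m handwheel 'ROWS' [FORCE]. ROWS is JSON, a list of rows, each a list of 5 numbers: the finger opening in m, from 0 to 0.087, then the shift along the tool's x, y, z in m, then the turn about the tool's z in rad. In form: [[jaw, tx, ty, tz, twist], ...]. A call has 1 to 20 rows; each row is the pose to reach, as a shift and turn from the pose commanded when the call began, along the tool's axes at that moment; what a row does not reach only later rows make up. A row lasts 1/10 s, in which the tool goes at most 50 mm and 8.59 degrees, less where a joint would pass 70% of its speed; a pose out of reach is approached as far as the arm can. A call with a gripper value outside its range is refused whole. The fingers move at their own pace and stop on an object; FORCE is the grip in N (left out, the last holds). Time passes only in rows, so rows that repeat a pose let the fingers close. It gives the time, the measured TCP pose, the force and the opening at its end, in the units of the state.
- get_obs(): the state, without advancing time (a new reading comes with each control period).
- read_camera(name): name is "side" or "top"; returns the picture (384x512x3 uint8, blue, green, red); there is no depth.
- camera_params(name): a dict with "camera_matrix" (3x3 intrinsics, pixels), "R" (3x3) and "t" (3): a world point X has camera coordinates R X + t. Camera axes: x right, y down, z forward; pixel columns grow to the right and rows downward; lengths in m; the calibration is good to about 2 mm. A picture is of the moment at which its call begins. camera_params takes no time and is no camera call.
- sign_off(): hands the job in, once; it reports no verdict.
The state is a dict: "time_s": time; "qpos": joint angles; "joint_velocities": joint speeds; "effort": joint torques, N m; "tool_pos": TCP position; "tool_rot": TCP orientation; "force": force on the tool from outside, world axes, zero at the start; "wrist_torque": the same for the moment, N m; "grip_width": finger opening in m.
Only numpy, scipy, OpenCV 4.12 (cv2) and the standard library are available. Lean on these libraries where they do the work, as an engineer would, in place of code of your own. Each camera call takes 0.05 s, during which the arm holds its last target.

## Working session

There is one attempt and no reset: what is moved stays moved. The work goes in short steps, Python scripts to look and compute and a shell command to move; the robot and the scene stay as the last step left them, time stands still between calls to the robot, and variables do not carry over. Pictures are saved under pics/ and viewed, and the job is handed in when it is done.

```bash
ls; mkdir -p pics
python3 - <<'E'
from cell import *
import cv2
print(get_obs()); print(pinch_z)
for n in("side","top"):
    im=read_camera(n); cv2.imwrite(f"pics/{n}0.png",im); p=camera_params(n); print(n,p)
E
```

```text
pics
{'time_s': 0.0, 'qpos': array([71.91206739, 18.43945053, -4.01597727, 83.17649746,  1.29734898,
       78.53884657, -3.26010528]), 'joint_velocities': array([ 0.04696989, -0.04404114, -0.01183626, -0.06399955, -0.11956216,
       -0.0391964 ,  0.03334995]), 'effort': array([-2.33952642e-04, -4.91287494e+01, -4.03860155e-01, -3.12530851e+01,
       -6.39660470e-02,  4.35347459e-02,  1.60704508e-04]), 'tool_pos': array([ 0.21026416, -0.61446575,  0.22144316]), 'tool_rot': array([-1.79890581e+02,  7.88762808e-03,  1.88985118e+01]), 'force': array([0.62204232, 0.15868679, 1.09955146]), 'wrist_torque': array([ 0.031209  , -0.03742261, -0.05032162]), 'grip_width': 0.08682027306919192}
0.0187
side {'camera_matrix': array([[447.4471327 ,   0.        , 260.12122443],
       [  0.        , 447.4471327 , 191.76399684],
       [  0.        ,   0.        ,   1.        ]]), 'R': array([[-0.99885605,  0.04417604,  0.01830468],
       [ 0.00669724,  0.50826444, -0.86117502],
       [-0.04734693, -0.86006729, -0.50797887]]), 't': array([0.46529859, 0.11575171, 1.83328718])}
top {'camera_matrix': array([[359.99328435,   0.        , 257.17416197],
       [  0.        , 359.99328435, 194.72092899],
       [  0.        ,   0.        ,   1.        ]]), 'R': array([[ 0.02273902, -0.99970685,  0.00831618],
       [-0.997697  , -0.02322344, -0.06372889],
       [ 0.06390334, -0.0068479 , -0.9979326 ]]), 't': array([-0.0574821 ,  0.48477495,  1.41883658])}
```

View pics/side0.png

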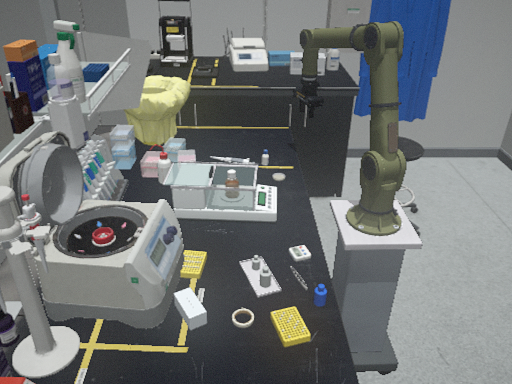

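View pics/top0.png

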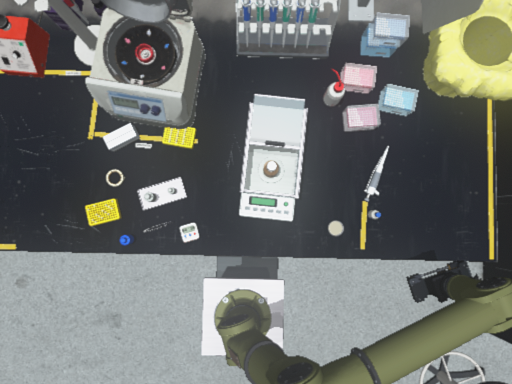

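The side view shows the balance near (225,190), with the tray and weights near (260,275). In the top view the balance is at (273,160), the bottle cap at (272,169), and the weights at (150,197) and (172,190). I'll enlarge these regions.

Run:
```python
import cv2
t=cv2.imread("pics/top0.png");s=cv2.imread("pics/side0.png")
cv2.imwrite("pics/tb.png",cv2.resize(t[90:225,230:320],None,fx=4.4,fy=4.4,interpolation=cv2.INTER_CUBIC))
cv2.imwrite("pics/tt.png",cv2.resize(t[165:245,95:205],None,fx=7,fy=7,interpolation=cv2.INTER_CUBIC))
cv2.imwrite("pics/sb.png",cv2.resize(s[145:225,150:295],None,fx=5.5,fy=5.5,interpolation=cv2.INTER_CUBIC))
cv2.imwrite("pics/st.png",cv2.resize(s[240:310,230:340],None,fx=7,fy=7,interpolation=cv2.INTER_CUBIC))
```

```text
(no output)
```

View pics/tb.png

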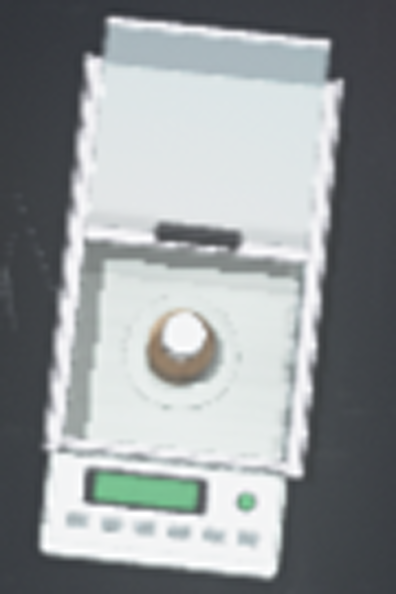

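View pics/tt.png

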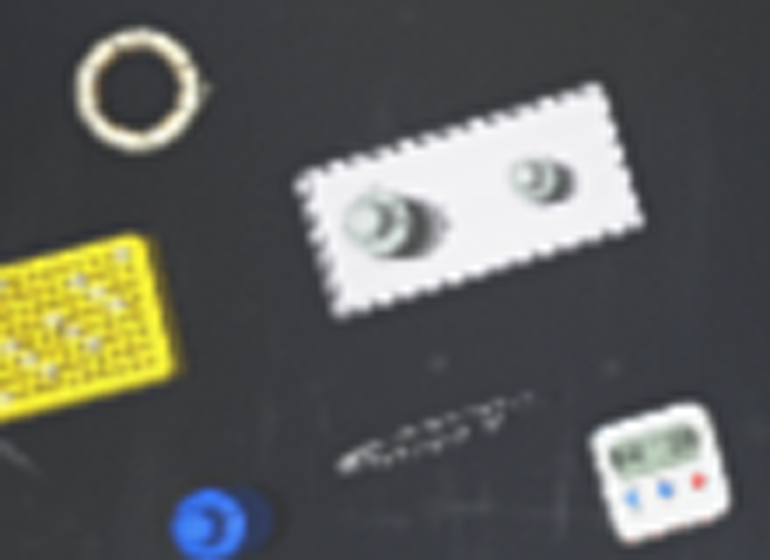

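View pics/sb.png

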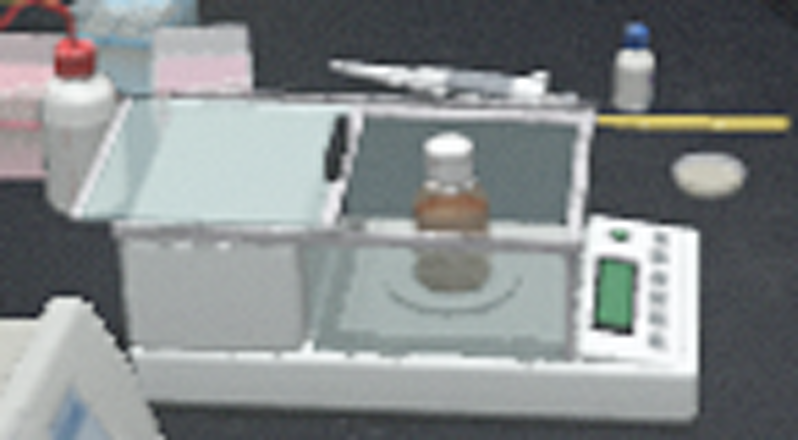

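View pics/st.png

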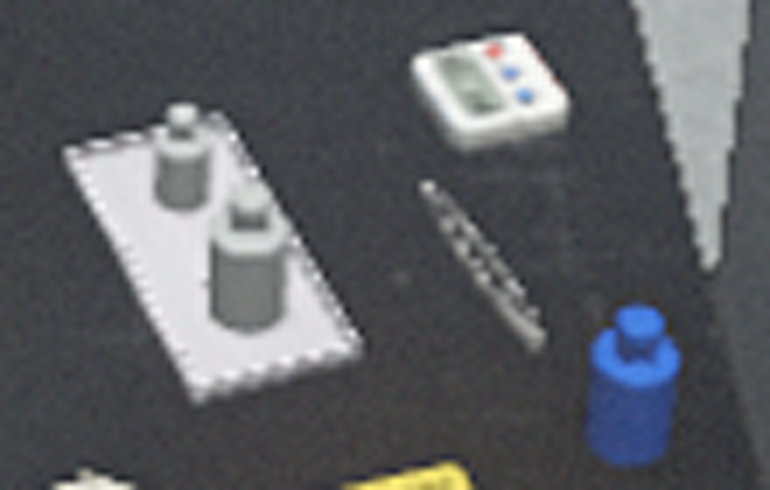

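```bash
cat > h.py <<'E'
import numpy as np
from cell import camera_params
def ray(n,u,v):
    p=camera_params(n);K=p["camera_matrix"];R=np.array(p["R"]);t=np.array(p["t"])
    c=-R.T@t; d=R.T@np.linalg.solve(K,[u,v,1]); return c,d
def at(n,u,v,z):
    c,d=ray(n,u,v); return (c+d*(z-c[2])/d[2])[:2].round(4)
def proj(n,X):
    p=camera_params(n); x=p["camera_matrix"]@(np.array(p["R"])@X+p["t"]); return (x[:2]/x[2]).round(1)
tb=lambda u,v:(230+u/4.4-.4,90+v/4.4-.4)
tt=lambda u,v:(95+u/7-.43,165+v/7-.43)
sb=lambda u,v:(150+u/5.5-.4,145+v/5.5-.4)
st=lambda u,v:(230+u/7-.43,240+v/7-.43)
E
python3 - <<'E'
from h import *
def T(l,f,n,u,v,z): print(l,at(n,*f(u,v),z))
T("cap top",tb,"top",185,332,.18); T("cap side",sb,"side",449,143,.18)
T("pan L",tb,"top",122,350,.068);T("pan R",tb,"top",240,350,.068);T("pan F",tb,"top",181,408,.068);T("pan B",tb,"top",181,293,.068)
T("FL",tb,"top",48,450,.162);T("FR",tb,"top",300,472,.162);T("RL",tb,"top",92,58,.162);T("RR",tb,"top",341,82,.162)
T("cons L",tb,"top",42,552,.06);T("cons R",tb,"top",274,578,.06)
T("handle L",tb,"top",156,232,.184);T("handle R",tb,"top",241,241,.184)
T("glass back L",tb,"top",106,18,.16);T("glass back R",tb,"top",330,40,.16)
T("glass front L",tb,"top",85,240,.16);T("glass front R",tb,"top",307,260,.16)
T("side FarFront rail",sb,"side",590,105,.162);T("side NearFront",sb,"side",580,236,.162)
T("side rearnear",sb,"side",118,228,.162)
T("side glass front near",sb,"side",330,222,.16);T("far",sb,"side",358,112,.16)
T("big top",tt,"top",370,219,.076);T("big st",st,"side",249,184,.076)
T("small top",tt,"top",528,175,.058);T("small st",st,"side",182,110,.058)
for a in[(295,180),(600,85),(645,225),(338,318)]: T("tray",tt,"top",*a,.010)
print("dropper",at("top",375,214,.078),"dish",at("top",336,228,.012))
E
```

```text
cap top [ 0.5821 -0.0941]
cap side [ 0.581  -0.0978]
pan L [ 0.5814 -0.0443]
pan R [ 0.5839 -0.1478]
pan F [ 0.5316 -0.0971]
pan B [ 0.6331 -0.095 ]
FL [0.4854 0.0145]
FR [ 0.4723 -0.1908]
RL [ 0.811  -0.0135]
RR [ 0.796  -0.2197]
cons L [0.4032 0.0215]
cons R [ 0.3851 -0.1818]
handle L [ 0.6622 -0.0689]
handle R [ 0.6565 -0.1376]
glass back L [ 0.8457 -0.0242]
glass back R [ 0.8318 -0.2104]
glass front L [ 0.6592 -0.0113]
glass front R [ 0.647  -0.1941]
side FarFront rail [ 0.474  -0.1934]
side NearFront [0.4887 0.0081]
side rearnear [ 0.811  -0.0071]
side glass front near [ 0.6642 -0.0173]
far [ 0.6518 -0.187 ]
big top [0.4681 0.3717]
big st [0.4672 0.369 ]
small top [0.4954 0.2911]
small st [0.4954 0.2913]
tray [0.4929 0.4349]
tray [0.5514 0.2633]
tray [0.4718 0.2347]
tray [0.4148 0.4071]
dropper [ 0.4189 -0.4962] dish [ 0.3609 -0.3629]
```

```bash
cat >> h.py <<'E'
from scipy.spatial.transform import Rotation as Ro
from cell import get_obs
PC=np.array([.580,-.097]); YB=-4.8
def bal(x,y): # balance frame -> world
    a=np.radians(YB); return PC+np.array([x*np.cos(a)-y*np.sin(a), x*np.sin(a)+y*np.cos(a)])
def go(x,y,z,yaw=None):
    o=get_obs(); R=Ro.from_euler("xyz",o["tool_rot"],degrees=True)
    d=R.inv().apply(np.array([x,y,z])-o["tool_pos"])
    tw=0 if yaw is None else -np.radians(yaw-o["tool_rot"][2])
    print("t",round(o["time_s"],2),"pos",o["tool_pos"].round(4),o["tool_rot"].round(1),"F",o["force"].round(1),"w",round(o["grip_width"],4))
    print("shift",d.round(4),"twist",round(tw,3),"alt",round((tw+np.pi/2)%np.pi-np.pi/2,3), "rows",round(np.linalg.norm(d)/.05,1))
E
python3 -c "
from h import *
go(.5815,-.0965,.30,-4.8); print(bal(0,-.225),bal(.1,0))"
```

```text
t 0.1 pos [ 0.2103 -0.6145  0.2216] [-179.9    0.    18.9] F [ 0.5 -0.2 -0.4] w 0.0871
shift [ 0.519  -0.37   -0.0778] twist 0.414 alt 0.414 rows 12.8
[ 0.56117249 -0.32121089] [ 0.67964929 -0.10536778]
```

```bash
python3 -m handwheel '[[0.07,0.02,-0.01,-0.03,0.02],[0.07,0.06,-0.04,-0.06,0.05],[0.07,0.10,-0.07,-0.078,0.09],[0.07,0.14,-0.10,-0.078,0.13],[0.07,0.18,-0.128,-0.078,0.17],[0.07,0.22,-0.157,-0.078,0.21],[0.07,0.26,-0.185,-0.078,0.25],[0.07,0.30,-0.214,-0.078,0.29],[0.07,0.34,-0.242,-0.078,0.33],[0.07,0.38,-0.27,-0.078,0.37],[0.07,0.42,-0.3,-0.078,0.39],[0.07,0.46,-0.328,-0.078,0.4],[0.07,0.495,-0.353,-0.078,0.414],[0.07,0.512,-0.365,-0.078,0.414],[0.07,0.519,-0.37,-0.078,0.414],[0.07,0.519,-0.37,-0.078,0.414],[0.07,0.519,-0.37,-0.078,0.414]]' 15
python3 - <<'E'
from h import *
from cell import read_camera
import cv2
go(.5815,-.0965,.152,-4.8); print(get_obs()["qpos"].round(0))
s=read_camera("side");t=read_camera("top")
cv2.imwrite("pics/s1.png",cv2.resize(s[100:225,150:295],None,fx=4.5,fy=4.5,interpolation=cv2.INTER_CUBIC))
cv2.imwrite("pics/t1.png",cv2.resize(t[90:300,200:400],None,fx=2.8,fy=2.8,interpolation=cv2.INTER_CUBIC))
E
```

```text
time_s: 1.8
tool_pos: [0.581, -0.0989, 0.3002]
tool_rot: [179.9, 0.1, -5.0]
force: [-0.7, -0.8, -0.1]
grip_width: 0.07
t 1.8 pos [ 0.581  -0.0989  0.3002] [ 1.799e+02  1.000e-01 -5.000e+00] F [-0.7 -0.8 -0.1] w 0.07
shift [ 0.0005 -0.0026  0.1482] twist -0.003 alt -0.003 rows 3.0
[ 32.  12. -30.  84.   6.  86. -92.]
```

View pics/s1.png

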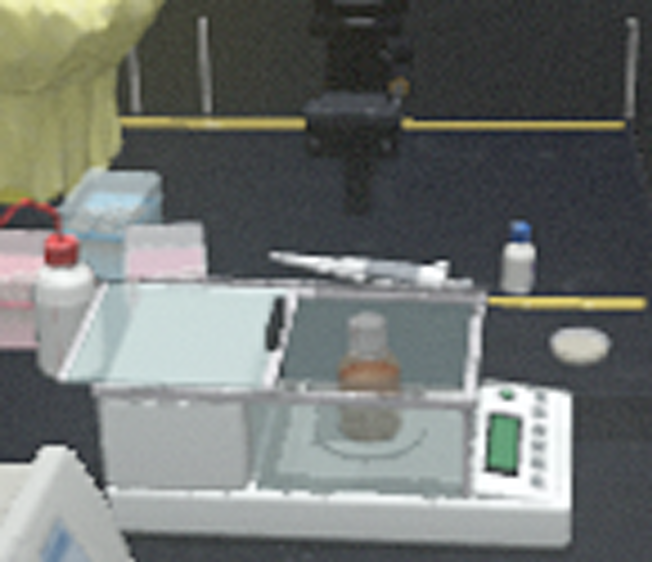

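View pics/t1.png

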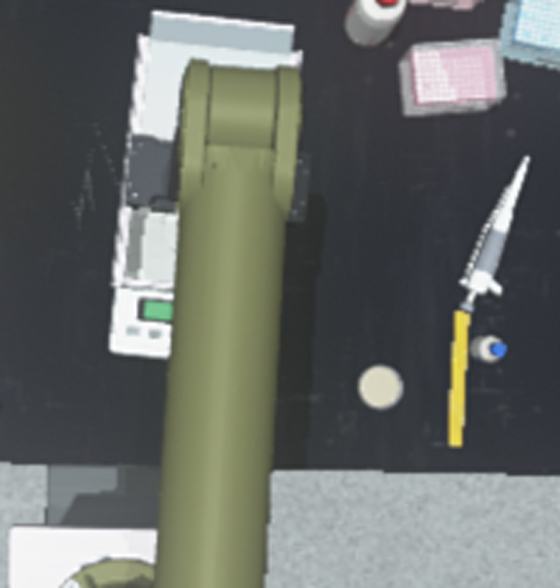

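The gripper is centred over the bottle: in the side crop the fingers are at (360,190) and the cap at (368,325). I'll descend and grip the cap.

```bash
python3 -m handwheel '[[0.07,0,-0.001,0.02,0],[0.07,0.0005,-0.0025,0.05,0],[0.07,0.0005,-0.0025,0.08,0],[0.07,0.0005,-0.0025,0.11,0],[0.07,0.0005,-0.0025,0.13,0],[0.07,0.0005,-0.0025,0.14,0],[0.07,0.0005,-0.0025,0.146,0],[0.07,0.0005,-0.0025,0.148,0],[0.07,0.0005,-0.0025,0.148,0]]' 20
python3 - <<'E'
from h import *
from cell import read_camera
import cv2
go(.5815,-.0965,.152,-4.8)
s=read_camera("side")
cv2.imwrite("pics/s2.png",cv2.resize(s[125:225,180:285],None,fx=6,fy=6,interpolation=cv2.INTER_CUBIC))
E
```

```text
time_s: 2.8
tool_pos: [0.5829, -0.0948, 0.1534]
tool_rot: [180.0, -0.1, -4.8]
force: [0.0, 0.1, 0.7]
grip_width: 0.07
t 2.8 pos [ 0.5829 -0.0948  0.1534] [ 1.8e+02 -1.0e-01 -4.8e+00] F [0.  0.1 0.7] w 0.07
shift [-0.0012  0.0019  0.0014] twist -0.001 alt -0.001 rows 0.1
```

View pics/s2.png

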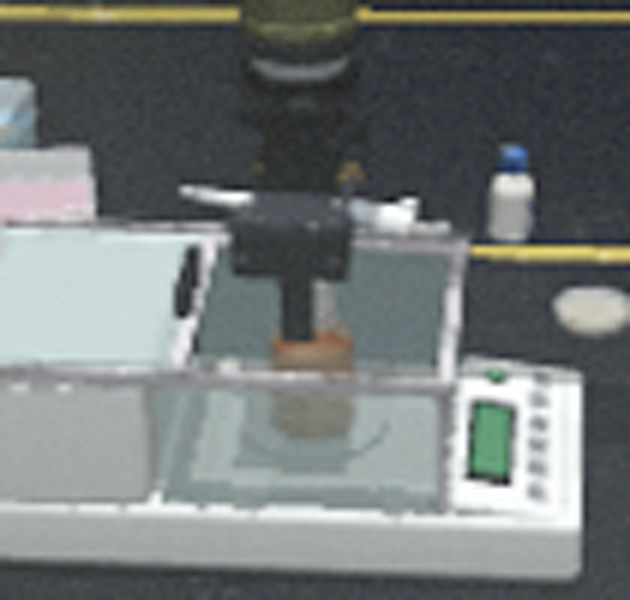

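Run:
```python
from h import *
f=lambda p:((p-[180,125]+.4)*6).round(0)
for y in(-.0948,-.0948+.035): 
  for z in(.153,.19): print("tool",y,z,f(proj("side",[.583,y,z])))
for x in(.5715,.5765,.5815):
  for z in(.068,.12,.18): print("bottle",x,z,f(proj("side",[x,-.0965,z])))
# pan outline
a=np.linspace(0,2*np.pi,9)[:-1]
for i in a: print(f(proj("side",[PC[0]+.05*np.cos(i),PC[1]+.05*np.sin(i),.068])))
```

```text
tool -0.0948 0.153 [307. 314.]
tool -0.0948 0.19 [307. 265.]
tool -0.05979999999999999 0.153 [307. 339.]
tool -0.05979999999999999 0.19 [306. 290.]
bottle 0.5715 0.068 [326. 421.]
bottle 0.5715 0.12 [325. 355.]
bottle 0.5715 0.18 [324. 277.]
bottle 0.5765 0.068 [319. 421.]
bottle 0.5765 0.12 [318. 355.]
bottle 0.5765 0.18 [317. 277.]
bottle 0.5815 0.068 [311. 421.]
bottle 0.5815 0.12 [310. 355.]
bottle 0.5815 0.18 [309. 277.]
[241. 421.]
[261. 447.]
[313. 458.]
[365. 446.]
[386. 419.]
[365. 394.]
[314. 383.]
[263. 394.]
```

Run:
```python
import cv2
s=cv2.imread("pics/side0.png")
cv2.imwrite("pics/s0z.png",cv2.resize(s[125:225,180:285],None,fx=6,fy=6,interpolation=cv2.INTER_CUBIC))
```

```text
(no output)
```

View pics/s0z.png

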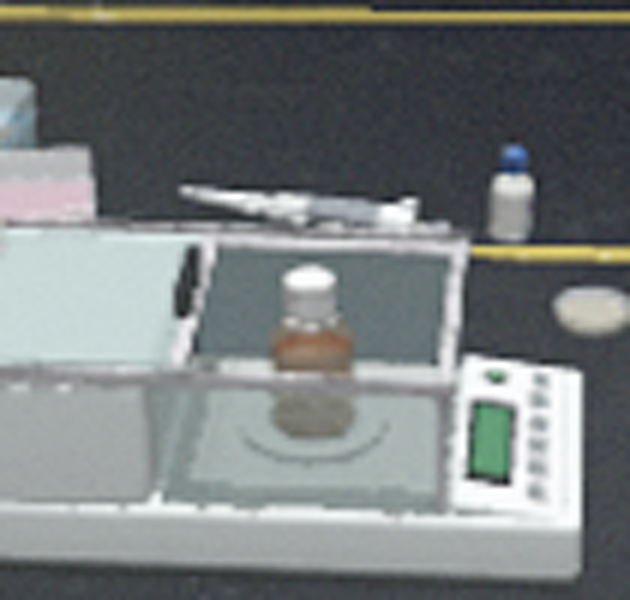

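Run:
```python
from h import *
for z in(.37,.4,.45): print(((proj("top",[.581,-.0965,z])-[200,90]+.4)*2.8).round(0), ((proj("top",[.591,-.0965,z])-[200,90]+.4)*2.8).round(0))
print(proj("side",[.2103,-.6145,.2216]),proj("side",[.2103,-.6145,.27]), proj("top",[.2103,-.6145,.27]))
from cell import get_obs,read_camera
import time
for i in range(3):
    print(get_obs()["tool_pos"].round(4))
import cv2
a=cv2.imread("pics/side0.png")[60:140,270:360]; b=cv2.imread("pics/top0.png")[240:320,390:500]
cv2.imwrite("pics/a.png",cv2.resize(a,None,fx=6,fy=6,interpolation=cv2.INTER_CUBIC))
t=cv2.imread("pics/t1.png"); cv2.imwrite("pics/b.png",cv2.resize(t[80:260,90:330],None,fx=3,fy=3,interpolation=cv2.INTER_CUBIC))
```

```text
[213. 186.] [213. 178.]
[214. 182.] [214. 172.]
[217. 173.] [217. 163.]
[306.5 114.6] [307.2 105.4] [431.1 278.6]
[ 0.5831 -0.0946  0.1536]
[ 0.5831 -0.0946  0.1536]
[ 0.5831 -0.0946  0.1536]
```

View pics/a.png

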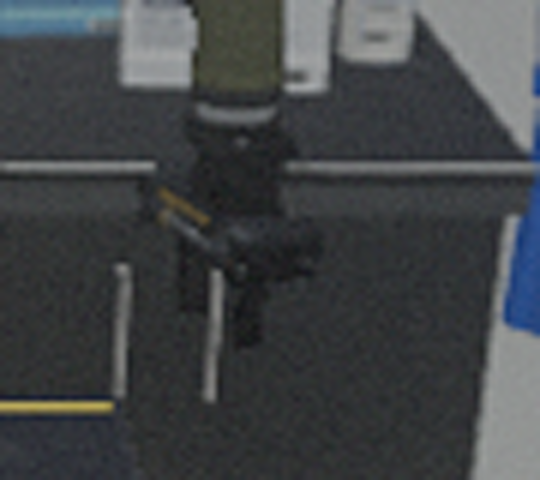

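View pics/b.png

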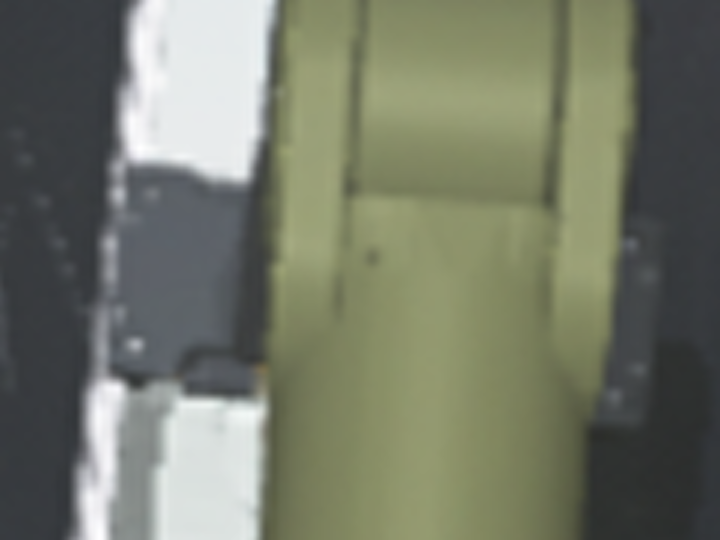

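```bash
python3 -m handwheel '[[0.07,-0.003,0.001,0.001,0],[0.07,-0.005,0.001,0.002,0],[0.07,-0.005,0.001,0.002,0]]' 20
python3 - <<'E'
from h import *
from cell import read_camera
import cv2
go(.5815,-.0965,.152,-4.8)
s=read_camera("side")
cv2.imwrite("pics/s3.png",cv2.resize(s[125:225,180:285],None,fx=6,fy=6,interpolation=cv2.INTER_CUBIC))
E
```

```text
time_s: 3.15
tool_pos: [0.577, -0.095, 0.1507]
tool_rot: [180.0, -0.0, -4.8]
force: [0.2, 0.0, -0.1]
grip_width: 0.0701
t 3.15 pos [ 0.577  -0.095   0.1507] [180.   -0.   -4.8] F [ 0.2  0.  -0.1] w 0.0701
shift [ 0.0046  0.0011 -0.0013] twist -0.001 alt -0.001 rows 0.1
```

View pics/s3.png

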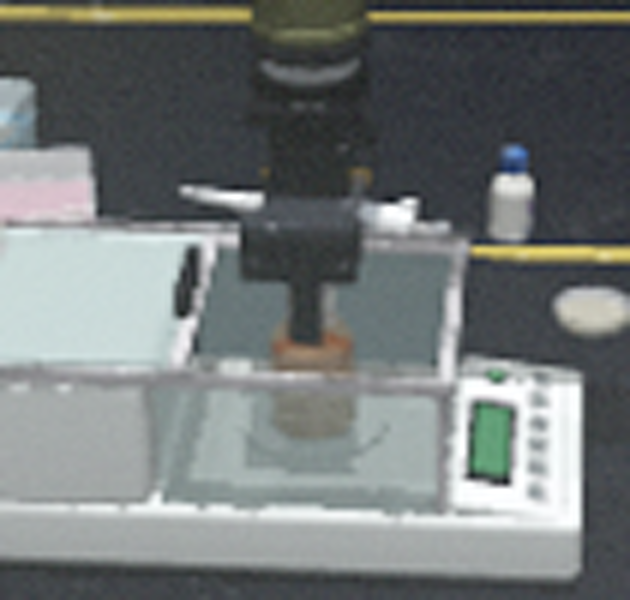

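```bash
python3 -m handwheel '[[0.05,-0.001,0,0,0],[0.04,-0.002,0,0,0],[0.03,-0.002,0,0,0],[0.025,-0.002,0,0,0],[0.02,-0.002,0,0,0],[0.02,-0.002,0,0,0],[0.02,-0.002,0,0,0]]' 25 ; python3 -m handwheel '[[0.02,0,0,-0.01,0],[0.02,0,0,-0.03,0],[0.02,0,0,-0.05,0],[0.02,0,0,-0.05,0]]' 25
python3 - <<'E'
from h import *
from cell import read_camera
import cv2
go(.577,-.095,.32)
s=read_camera("side")
cv2.imwrite("pics/s4.png",cv2.resize(s[125:225,180:285],None,fx=6,fy=6,interpolation=cv2.INTER_CUBIC))
E
```

```text
time_s: 3.9
tool_pos: [0.5756, -0.0944, 0.1508]
tool_rot: [-180.0, -0.0, -4.8]
force: [0.2, 1.6, 1.2]
grip_width: 0.0329
time_s: 4.3
tool_pos: [0.5771, -0.0953, 0.2037]
tool_rot: [179.9, -0.3, -4.8]
force: [-0.2, -0.7, -1.1]
grip_width: 0.0332
t 4.3 pos [ 0.5771 -0.0953  0.2037] [179.9  -0.3  -4.8] F [-0.2 -0.7 -1.1] w 0.0332
shift [ 5.000e-04 -1.000e-04 -1.163e-01] twist 0 alt 0.0 rows 2.3
```

View pics/s4.png

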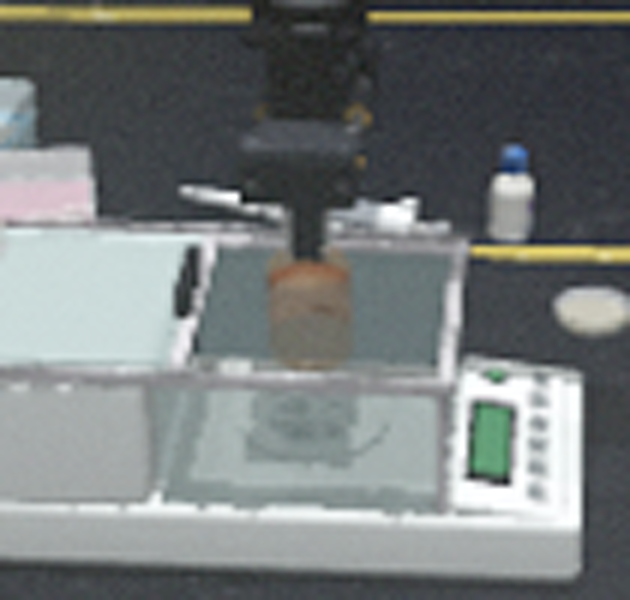

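The bottle is gripped at 33 mm and lifted, hanging straight (crop (310,310)). Next I'll raise it and carry it to the right.

```bash
python3 -m handwheel '[[0.02,0,0,-0.015,0],[0.02,0,0,-0.04,0],[0.02,0,0,-0.07,0],[0.02,0,0,-0.09,0],[0.02,0,0,-0.1,0],[0.02,0,0,-0.1,0]]' 25 ; python3 -c "
from h import *
p=bal(0,-.23); print(p); go(p[0]-.004,p[1],.30,-4.8)"
```

```text
time_s: 4.95
tool_pos: [0.5758, -0.0948, 0.3016]
tool_rot: [180.0, -0.1, -4.8]
force: [-0.2, -0.5, -1.4]
grip_width: 0.0331
[ 0.5607541  -0.32619336]
t 4.95 pos [ 0.5758 -0.0948  0.3016] [ 1.8e+02 -1.0e-01 -4.8e+00] F [-0.2 -0.5 -1.4] w 0.0331
shift [0.0005 0.2321 0.0017] twist -0.0 alt -0.0 rows 4.6
```

```bash
python3 -m handwheel '[[0.02,0,0.01,0,0],[0.02,0,0.03,0,0],[0.02,0,0.055,0,0],[0.02,0,0.085,0,0],[0.02,0,0.115,0,0],[0.02,0,0.145,0,0],[0.02,0,0.175,0,0],[0.02,0,0.2,0.01,0],[0.02,0,0.22,0.03,0],[0.02,0,0.23,0.055,0],[0.02,0,0.232,0.085,0],[0.02,0,0.232,0.115,0],[0.02,0,0.232,0.145,0],[0.02,0,0.232,0.17,0],[0.02,0,0.232,0.185,0],[0.02,0,0.232,0.195,0],[0.02,0,0.232,0.2,0],[0.02,0,0.232,0.2,0]]' 25
python3 - <<'E'
from h import *
from cell import read_camera
import cv2
go(.5571,-.326,.084)
s=read_camera("side")
cv2.imwrite("pics/s5.png",cv2.resize(s[95:225,170:295],None,fx=4.5,fy=4.5,interpolation=cv2.INTER_CUBIC))
E
```

```text
time_s: 6.75
tool_pos: [0.5558, -0.3261, 0.1004]
tool_rot: [-180.0, 0.0, -4.8]
force: [-0.7, -0.3, -0.9]
grip_width: 0.0331
t 6.75 pos [ 0.5558 -0.3261  0.1004] [-180.     0.    -4.8] F [-0.7 -0.3 -0.9] w 0.0331
shift [ 0.0013 -0.0002  0.0164] twist 0 alt 0.0 rows 0.3
```

View pics/s5.png

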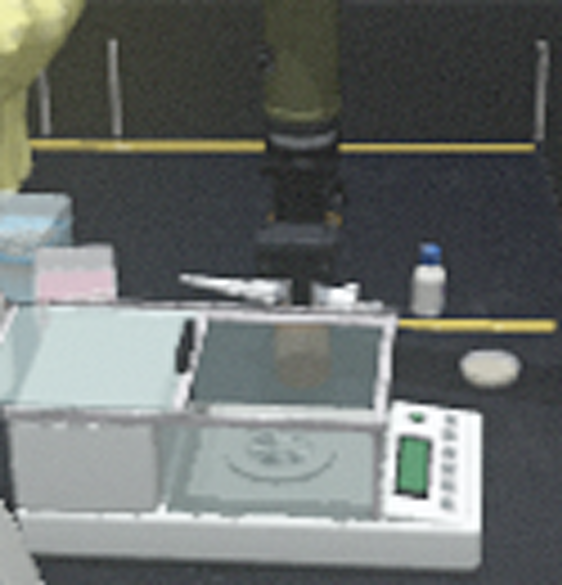

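```bash
python3 -m handwheel '[[0.02,0,0,0.006,0],[0.02,0,0,0.011,0],[0.02,0,0,0.014,0],[0.02,0,0,0.016,0],[0.02,0,0,0.0165,0],[0.02,0,0,0.0165,0]]' 25 ; python3 -c "
from h import *
go(.5571,-.326,.083)"
```

```text
time_s: 7.4
tool_pos: [0.5558, -0.326, 0.084]
tool_rot: [180.0, 0.0, -4.8]
force: [0.5, -0.3, -0.9]
grip_width: 0.0331
t 7.4 pos [ 0.5558 -0.326   0.084 ] [180.    0.   -4.8] F [ 0.5 -0.3 -0.9] w 0.0331
shift [ 0.0013 -0.0001  0.001 ] twist 0 alt 0.0 rows 0.0
```

```bash
python3 -m handwheel '[[0.02,0,0,0.001,0],[0.02,0,0,0.001,0],[0.02,0,0,0.002,0],[0.02,0,0,0.002,0]]' 25 ; python3 -c "
from h import *
go(.5571,-.326,.083)"
```

```text
time_s: 7.8
tool_pos: [0.5562, -0.3262, 0.0829]
tool_rot: [180.0, -0.0, -4.8]
force: [-1.8, 0.5, 2.7]
grip_width: 0.0331
t 7.8 pos [ 0.5562 -0.3262  0.0829] [180.   -0.   -4.8] F [-1.8  0.5  2.7] w 0.0331
shift [ 0.0009 -0.0003 -0.0001] twist 0 alt 0.0 rows 0.0
```

The vertical force went from -0.9 to +2.7 N, so the bottle has touched down. I'll release and lift clear.

```bash
python3 -m handwheel '[[0.03,0,0,0,0],[0.034,0,0,0,0],[0.037,0,0,0,0],[0.042,0,0,0,0],[0.05,0,0,0,0],[0.06,0,0,0,0],[0.06,0,0,-0.02,0],[0.06,0,0,-0.06,0],[0.06,0,0,-0.1,0],[0.06,0,0,-0.14,0],[0.06,0,0,-0.18,0],[0.06,0,0,-0.2,0]]'
python3 - <<'E'
from h import *
from cell import read_camera
import cv2
go(.463,.371,.26,30)
s=read_camera("side");t=read_camera("top")
cv2.imwrite("pics/s6.png",cv2.resize(s[95:225,170:295],None,fx=4.5,fy=4.5,interpolation=cv2.INTER_CUBIC))
cv2.imwrite("pics/t6.png",t)
E
```

```text
time_s: 9.0
tool_pos: [0.557, -0.3264, 0.2864]
tool_rot: [179.9, -0.3, -4.8]
force: [1.3, -0.2, 0.1]
grip_width: 0.0598
t 9.0 pos [ 0.557  -0.3264  0.2864] [179.9  -0.3  -4.8] F [ 1.3 -0.2  0.1] w 0.0598
shift [-0.1525 -0.6871  0.0239] twist -0.608 alt -0.608 rows 14.1
```

View pics/s6.png

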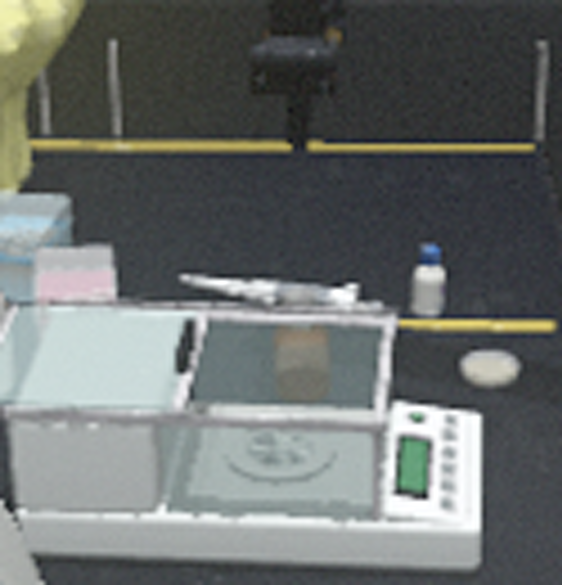

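View pics/t6.png

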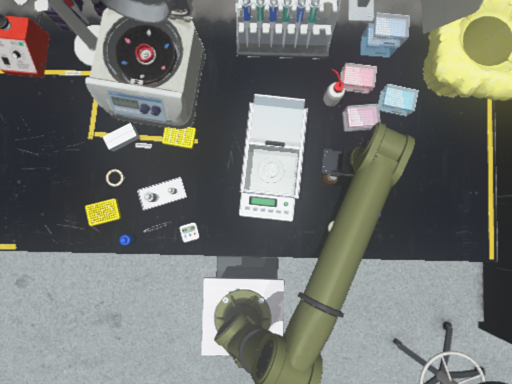

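```bash
python3 -m handwheel '[[0.05,-0.005,-0.015,0,-0.02],[0.05,-0.013,-0.055,0,-0.06],[0.05,-0.022,-0.1,0,-0.1],[0.05,-0.032,-0.145,0,-0.15],[0.05,-0.042,-0.19,0,-0.2],[0.05,-0.052,-0.235,0,-0.24],[0.05,-0.062,-0.28,0,-0.28],[0.05,-0.072,-0.325,0,-0.32],[0.05,-0.082,-0.37,0,-0.36],[0.05,-0.092,-0.415,0,-0.4],[0.05,-0.102,-0.46,0,-0.44],[0.05,-0.112,-0.505,0,-0.48],[0.05,-0.122,-0.55,0,-0.52],[0.05,-0.132,-0.595,0,-0.56],[0.05,-0.142,-0.64,0,-0.6],[0.05,-0.15,-0.675,0.02,-0.61],[0.05,-0.1525,-0.685,0.03,-0.61],[0.05,-0.1525,-0.687,0.03,-0.61],[0.05,-0.1525,-0.687,0.03,-0.61]]'
python3 - <<'E'
from h import *
from cell import read_camera
import cv2
go(.463,.371,.12,30)
s=read_camera("side");t=read_camera("top")
cv2.imwrite("pics/s7.png",cv2.resize(s[200:310,210:340],None,fx=5,fy=5,interpolation=cv2.INTER_CUBIC))
cv2.imwrite("pics/t7.png",cv2.resize(t[85:225,200:380],None,fx=4.4,fy=4.4,interpolation=cv2.INTER_CUBIC))
cv2.imwrite("pics/t7b.png",cv2.resize(t[150:290,95:275],None,fx=4.4,fy=4.4,interpolation=cv2.INTER_CUBIC))
E
```

```text
time_s: 11.0
tool_pos: [0.4613, 0.3702, 0.251]
tool_rot: [179.9, 0.1, 30.1]
force: [1.2, -0.3, 0.6]
grip_width: 0.0499
t 11.0 pos [0.4613 0.3702 0.251 ] [1.799e+02 1.000e-01 3.010e+01] F [ 1.2 -0.3  0.6] w 0.0499
shift [ 0.0022 -0.      0.131 ] twist 0.002 alt 0.002 rows 2.6
```

View pics/s7.png

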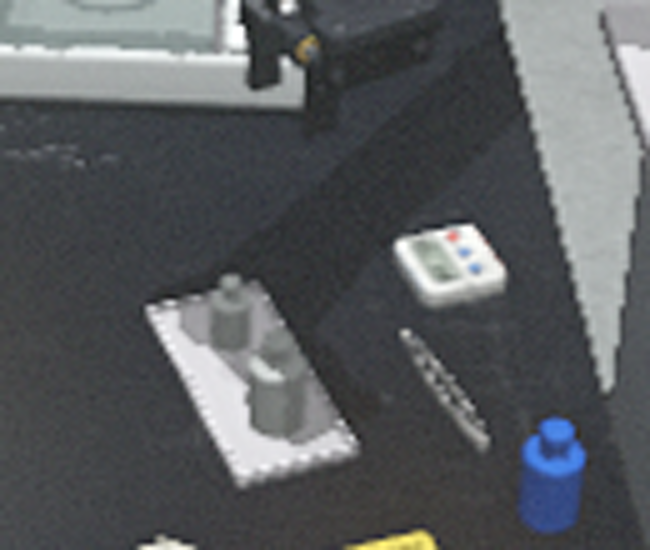

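View pics/t7.png

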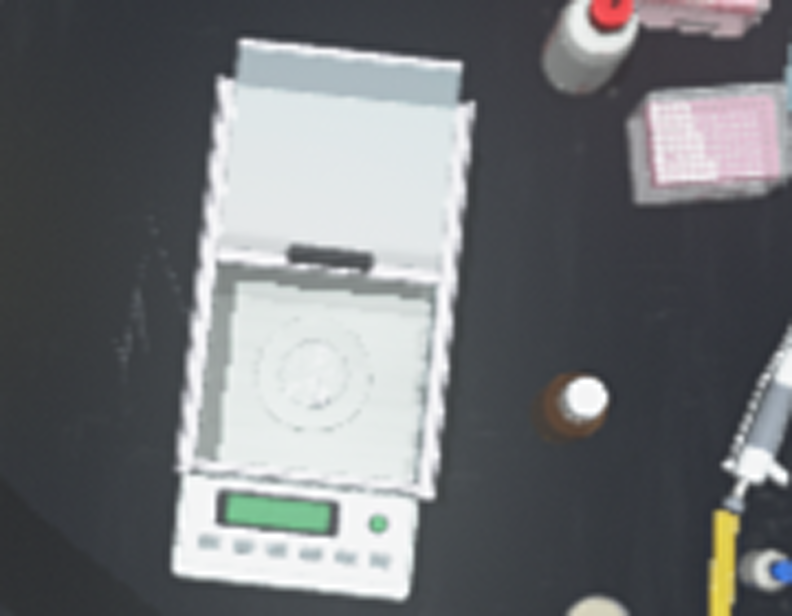

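View pics/t7b.png

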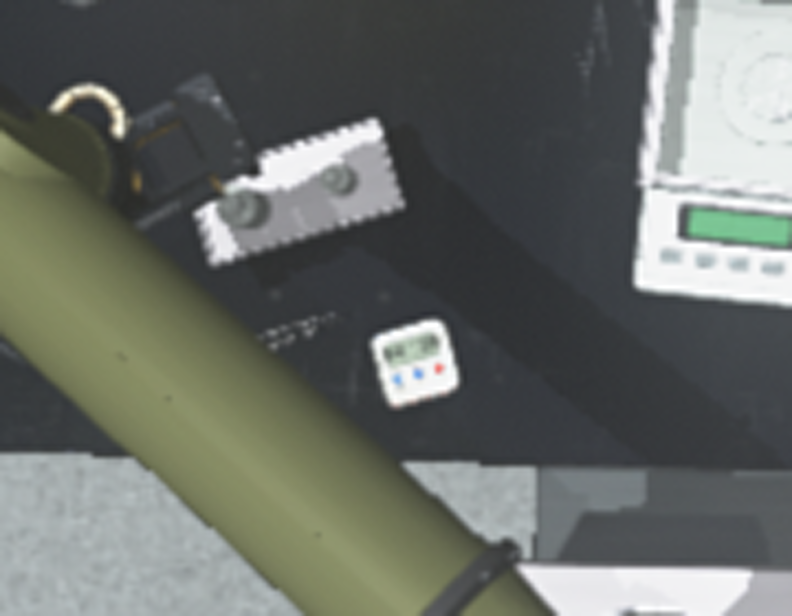

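Run:
```python
from h import *
from cell import get_obs
print("pan",at("top",271.2,169.4,.068)); print("bottle cap",at("top",200+587/4.4-.4,85+397/4.4-.4,.112))
f=lambda p:((p-[210,200]+.4)*5).round(0)
print(get_obs()["tool_pos"],f(proj("side",get_obs()["tool_pos"])))
print("weight predicted", [f(proj("side",[.468,.371,z])) for z in(.004,.054,.076)],[f(proj("side",[.460,.371,z])) for z in(.004,.054,.076)])
```

```text
pan [ 0.5817 -0.0978]
bottle cap [ 0.5609 -0.3273]
[0.46264008 0.36960205 0.25221357] [292. 107.]
weight predicted [array([274., 418.]), array([276., 360.]), array([276., 334.])] [array([286., 417.]), array([288., 359.]), array([289., 333.])]
```

```bash
python3 -m handwheel '[[0.05,0.001,-0.001,0.02,0],[0.05,0.003,0.001,0.05,0],[0.05,0.0045,0.001,0.08,0],[0.05,0.0045,0.001,0.11,0],[0.05,0.0045,0.001,0.13,0],[0.05,0.0045,0.001,0.14,0],[0.05,0.0045,0.001,0.145,0],[0.05,0.0045,0.001,0.145,0]]'
python3 - <<'E'
from h import *
from cell import read_camera
import cv2
s=read_camera("side");t=read_camera("top")
go(.468,.371,.058,30)
cv2.imwrite("pics/s8.png",cv2.resize(s[215:305,220:310],None,fx=6,fy=6,interpolation=cv2.INTER_CUBIC))
cv2.imwrite("pics/t8.png",cv2.resize(t[160:230,105:205],None,fx=7,fy=7,interpolation=cv2.INTER_CUBIC))
E
```

```text
time_s: 11.9
tool_pos: [0.4667, 0.3723, 0.1075]
tool_rot: [180.0, -0.0, 30.1]
force: [-0.4, 0.7, 0.1]
grip_width: 0.05
t 12.0 pos [0.4668 0.3731 0.1083] [ 1.80e+02 -1.00e-01  3.01e+01] F [0.6 0.7 0.3] w 0.0501
shift [-0.0002  0.0024  0.0503] twist 0.002 alt 0.002 rows 1.0
```

View pics/s8.png

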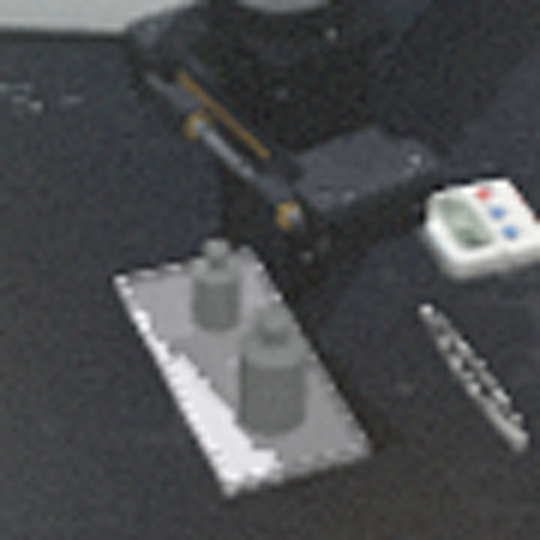

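View pics/t8.png

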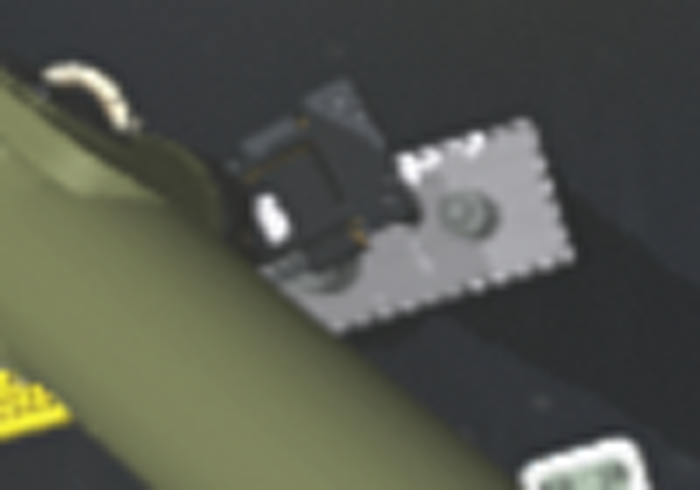

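Run:
```python
from h import *
import cv2
f=lambda p:((p-[220,215]+.4)*6).round(0)
for d in(-.03,0,.03): # along jaw dir
    a=np.radians(30.1); j=np.array([np.sin(a),-np.cos(a)])
    print(d,[f(proj("side",[.4668+d*j[0],.3731+d*j[1],z])) for z in(.108,.15)])
print([f(proj("side",[.468,.371,z])) for z in(.004,.054,.076)])
s=cv2.imread("pics/s8.png").astype(float)
cv2.imwrite("pics/s8c.png",np.clip((s/255)**.5*330-50,0,255).astype("uint8"))
```

```text
-0.03 [array([307., 297.]), array([310., 234.])]
0 [array([276., 266.]), array([278., 203.])]
0.03 [array([245., 236.]), array([247., 174.])]
[array([269., 411.]), array([271., 341.]), array([272., 310.])]
```

View pics/s8c.png

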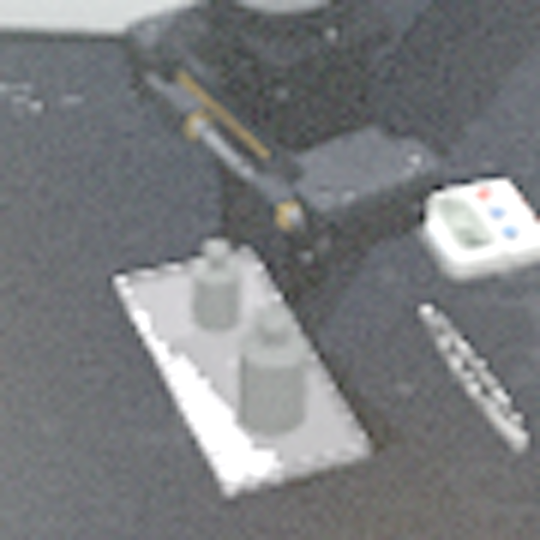

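```bash
python3 -m handwheel '[[0.05,0,0.001,0.01,0],[0.05,0,0.002,0.025,0],[0.05,0,0.002,0.038,0],[0.05,0,0.002,0.045,0],[0.05,0,0.002,0.048,0],[0.05,0,0.002,0.049,0],[0.05,0,0.002,0.049,0]]'
python3 - <<'E'
from h import *
from cell import read_camera
import cv2
s=read_camera("side");t=read_camera("top")
go(.468,.371,.058,30)
cv2.imwrite("pics/s9.png",cv2.convertScaleAbs(cv2.resize(s[215:305,220:310],None,fx=6,fy=6,interpolation=cv2.INTER_CUBIC),alpha=1.6,beta=-20))
cv2.imwrite("pics/t9.png",cv2.convertScaleAbs(cv2.resize(t[160:230,105:205],None,fx=7,fy=7,interpolation=cv2.INTER_CUBIC),alpha=1.6,beta=-20))
E
```

```text
time_s: 12.7
tool_pos: [0.4671, 0.3713, 0.0581]
tool_rot: [-180.0, -0.0, 30.1]
force: [1.2, 0.6, 0.1]
grip_width: 0.05
t 12.8 pos [0.4673 0.3714 0.0585] [-1.80e+02 -1.00e-01  3.01e+01] F [-0.4 -0.2  0.4] w 0.0503
shift [0.0004 0.0007 0.0005] twist 0.002 alt 0.002 rows 0.0
```

View pics/s9.png

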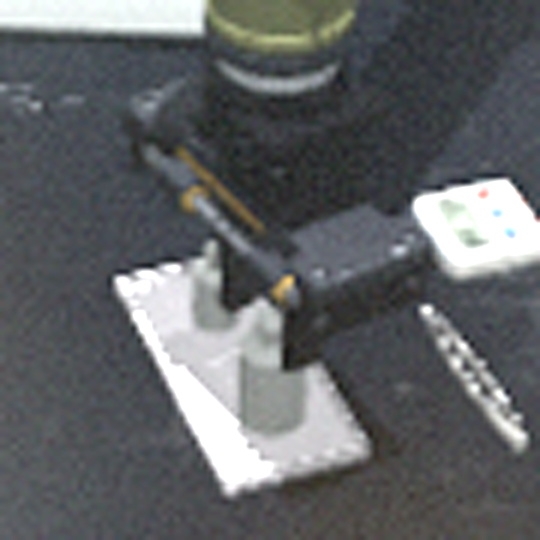

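View pics/t9.png

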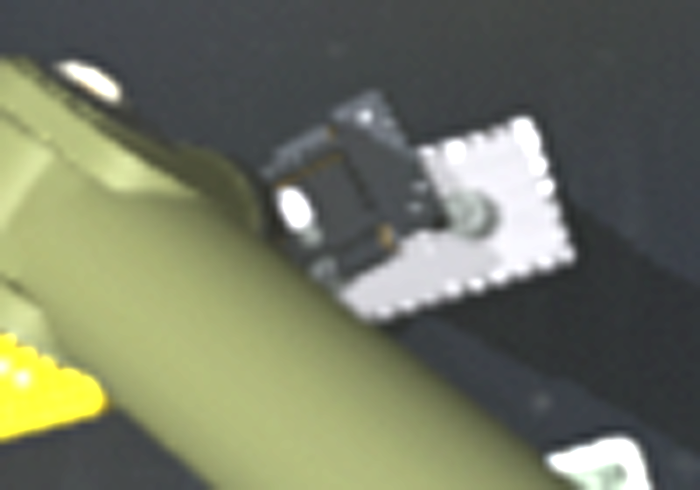

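Both fingers straddle the knob in the side crop, with the near tip at (300,365), the far tip at (235,295) and the knob at (268,320). I'll close the jaws.

```bash
python3 -m handwheel '[[0.035,0,0,0,0],[0.025,0,0,0,0],[0.015,0,0,0,0],[0.008,0,0,0,0],[0.008,0,0,0,0],[0.008,0,0,0,0]]' 40;  python3 -m handwheel '[[0.008,0,0,-0.004,0],[0.008,0,0,-0.012,0],[0.008,0,0,-0.025,0],[0.008,0,0,-0.035,0],[0.008,0,0,-0.04,0],[0.008,0,0,-0.04,0]]' 40
python3 - <<'E'
from h import *
from cell import read_camera
import cv2
s=read_camera("side")
go(.468,.371,.26,30)
cv2.imwrite("pics/s10.png",cv2.convertScaleAbs(cv2.resize(s[215:305,220:310],None,fx=6,fy=6,interpolation=cv2.INTER_CUBIC),alpha=1.6,beta=-20))
E
```

```text
time_s: 13.4
tool_pos: [0.4667, 0.3721, 0.0583]
tool_rot: [-179.9, -0.0, 30.2]
force: [-1.3, 1.9, 1.8]
grip_width: 0.0203
time_s: 14.0
tool_pos: [0.4677, 0.3715, 0.0993]
tool_rot: [180.0, -0.1, 30.1]
force: [-1.3, -0.5, -5.3]
grip_width: 0.0205
t 14.05 pos [0.4673 0.3711 0.0985] [ 1.80e+02 -1.00e-01  3.01e+01] F [-0.1  0.1 -5.2] w 0.02
shift [ 0.0007  0.0005 -0.1615] twist 0.002 alt 0.002 rows 3.2
```

View pics/s10.png

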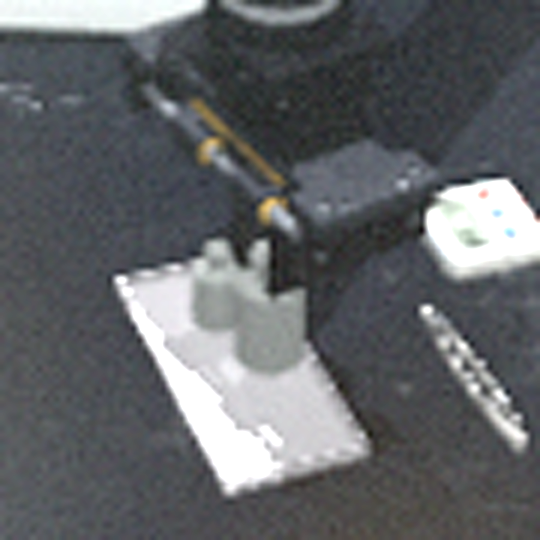

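```bash
python3 -m handwheel '[[0.008,0,0,-0.015,0],[0.008,0,0,-0.045,0],[0.008,0,0,-0.08,0],[0.008,0,0,-0.115,0],[0.008,0,0,-0.145,0],[0.008,0,0,-0.165,0],[0.008,0,0,-0.172,0],[0.008,0,0,-0.172,0]]' 40
python3 - <<'E'
from h import *
go(.5765,-.097,.27,-4.8)
E
```

```text
time_s: 14.85
tool_pos: [0.4671, 0.3715, 0.271]
tool_rot: [180.0, -0.1, 30.1]
force: [0.2, -0.5, -5.2]
grip_width: 0.0206
t 14.85 pos [0.4671 0.3715 0.271 ] [ 1.80e+02 -1.00e-01  3.01e+01] F [ 0.2 -0.5 -5.2] w 0.0206
shift [-0.1406  0.4601  0.0008] twist 0.61 alt 0.61 rows 9.6
```

```bash
python3 -m handwheel '[[0.008,-0.003,0.01,0,0.01],[0.008,-0.009,0.03,0,0.04],[0.008,-0.017,0.055,0,0.08],[0.008,-0.026,0.085,0,0.12],[0.008,-0.035,0.115,0,0.16],[0.008,-0.044,0.145,0,0.2],[0.008,-0.053,0.175,0,0.24],[0.008,-0.063,0.205,0,0.28],[0.008,-0.072,0.235,0,0.32],[0.008,-0.081,0.265,0,0.36],[0.008,-0.09,0.295,0,0.4],[0.008,-0.099,0.325,0,0.44],[0.008,-0.109,0.355,0,0.48],[0.008,-0.118,0.385,0,0.52],[0.008,-0.126,0.412,0,0.56],[0.008,-0.132,0.434,0,0.59],[0.008,-0.137,0.45,0,0.61],[0.008,-0.14,0.458,0,0.61],[0.008,-0.1405,0.46,0,0.61],[0.008,-0.1405,0.46,0,0.61]]' 40
python3 - <<'E'
from h import *
from cell import read_camera
import cv2
s=read_camera("side")
go(.5765,-.097,.135,-4.8)
cv2.imwrite("pics/s11.png",cv2.resize(s[125:225,180:285],None,fx=6,fy=6,interpolation=cv2.INTER_CUBIC))
E
```

```text
time_s: 16.85
tool_pos: [0.5764, -0.0961, 0.27]
tool_rot: [-180.0, 0.0, -4.7]
force: [0.6, -0.1, -5.0]
grip_width: 0.0202
t 16.9 pos [ 0.5764 -0.0955  0.2702] [-179.9    0.    -4.7] F [ 0.1  1.3 -4.7] w 0.02
shift [0.0002 0.0016 0.1352] twist 0.002 alt 0.002 rows 2.7
```

View pics/s11.png

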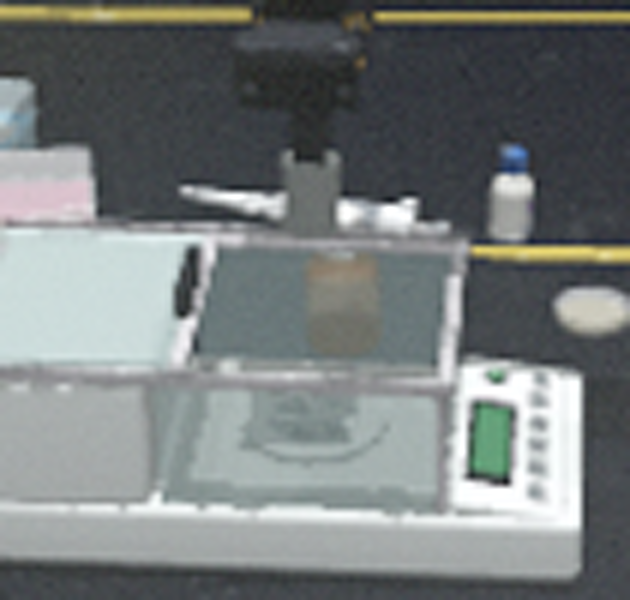

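The weight hangs upright with its axis at u≈312, against the pan's centre at u≈315. I'll lower it.

```bash
python3 -m handwheel '[[0.008,-0.001,0.001,0.01,0],[0.008,-0.001,0.001,0.03,0],[0.008,-0.001,0.001,0.055,0],[0.008,-0.001,0.001,0.08,0],[0.008,-0.001,0.001,0.105,0],[0.008,-0.001,0.001,0.122,0],[0.008,-0.001,0.001,0.132,0],[0.008,-0.001,0.001,0.138,0],[0.008,-0.001,0.001,0.14,0],[0.008,-0.001,0.001,0.14,0]]' 40
python3 - <<'E'
from h import *
from cell import read_camera
import cv2
s=read_camera("side")
go(.5765,-.097,.1223,-4.8)
cv2.imwrite("pics/s12.png",cv2.resize(s[125:225,180:285],None,fx=6,fy=6,interpolation=cv2.INTER_CUBIC))
E
```

```text
time_s: 17.9
tool_pos: [0.5757, -0.0981, 0.1305]
tool_rot: [180.0, -0.0, -4.8]
force: [0.7, -0.6, -4.6]
grip_width: 0.0205
t 17.95 pos [ 0.5759 -0.0982  0.1309] [ 1.8e+02 -1.0e-01 -4.8e+00] F [ 0.  -0.7 -3.8] w 0.0203
shift [ 0.0005 -0.0012  0.0086] twist -0.0 alt -0.0 rows 0.2
```

View pics/s12.png

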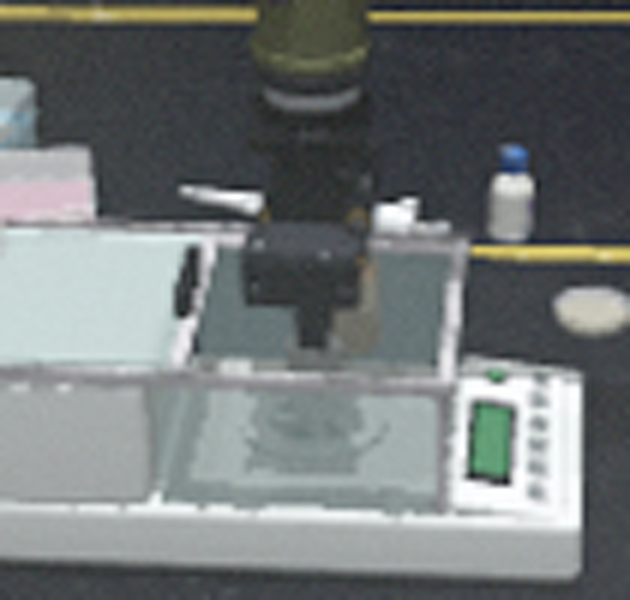

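```bash
python3 -m handwheel '[[0.008,0,-0.001,0.003,0],[0.008,0,-0.001,0.005,0],[0.008,0,-0.001,0.006,0],[0.008,0,-0.001,0.0065,0],[0.008,0,-0.001,0.0065,0]]' 40; python3 -m handwheel '[[0.008,0,0,0.0007,0],[0.008,0,0,0.0014,0],[0.008,0,0,0.0014,0]]' 40; python3 -c "
from h import *
go(.5765,-.097,.1223,-4.8)"
```

```text
time_s: 18.45
tool_pos: [0.5754, -0.0973, 0.1235]
tool_rot: [180.0, 0.0, -4.8]
force: [0.6, -0.7, -4.4]
grip_width: 0.0205
time_s: 18.75
tool_pos: [0.5756, -0.0972, 0.1224]
tool_rot: [180.0, -0.0, -4.8]
force: [-0.5, -0.5, -3.8]
grip_width: 0.0201
t 18.75 pos [ 0.5756 -0.0972  0.1224] [180.   -0.   -4.8] F [-0.5 -0.5 -3.8] w 0.0201
shift [ 0.0009 -0.0003  0.0001] twist -0.0 alt -0.0 rows 0.0
```

```bash
python3 -m handwheel '[[0.008,0,0,0.0005,0],[0.008,0,0,0.001,0],[0.008,0,0,0.001,0]]' 40; python3 -c "
from h import *
go(.5765,-.097,.1223,-4.8)"
```

```text
time_s: 19.05
tool_pos: [0.576, -0.0971, 0.1222]
tool_rot: [180.0, -0.1, -4.8]
force: [-1.5, -0.1, 2.9]
grip_width: 0.02
t 19.05 pos [ 0.576  -0.0971  0.1222] [ 1.8e+02 -1.0e-01 -4.8e+00] F [-1.5 -0.1  2.9] w 0.02
shift [ 0.0005 -0.0002 -0.0001] twist -0.0 alt -0.0 rows 0.0
```

The weight has touched down, with the force going from -4 to +2.9 N. I'll release and rise.

```bash
python3 -m handwheel '[[0.015,0,0,0,0],[0.02,0,0,0,0],[0.024,0,0,0,0],[0.03,0,0,0,0],[0.04,0,0,0,0],[0.05,0,0,0,0],[0.05,0,0,0,0],[0.05,0,0,-0.015,0],[0.05,0,0,-0.04,0],[0.05,0,0,-0.075,0],[0.05,0,0,-0.11,0],[0.05,0,0,-0.14,0],[0.05,0,0,-0.15,0],[0.05,0,0,-0.15,0]]'
python3 - <<'E'
from h import *
from cell import read_camera
import cv2
s=read_camera("side")
p=bal(.085+.05,0); print(p); go(p[0]-.004,p[1],.27,-4.8)
cv2.imwrite("pics/s13.png",cv2.resize(s[125:225,180:285],None,fx=6,fy=6,interpolation=cv2.INTER_CUBIC))
E
```

```text
time_s: 20.45
tool_pos: [0.5764, -0.0972, 0.2734]
tool_rot: [180.0, -0.2, -4.8]
force: [0.1, 0.1, -0.5]
grip_width: 0.05
[ 0.71452654 -0.10829651]
t 20.5 pos [ 0.5755 -0.0972  0.2714] [180.   -0.   -4.8] F [ 0.2 -0.6 -0.6] w 0.05
shift [ 0.1355 -0.0004  0.0015] twist -0.0 alt -0.0 rows 2.7
```

View pics/s13.png

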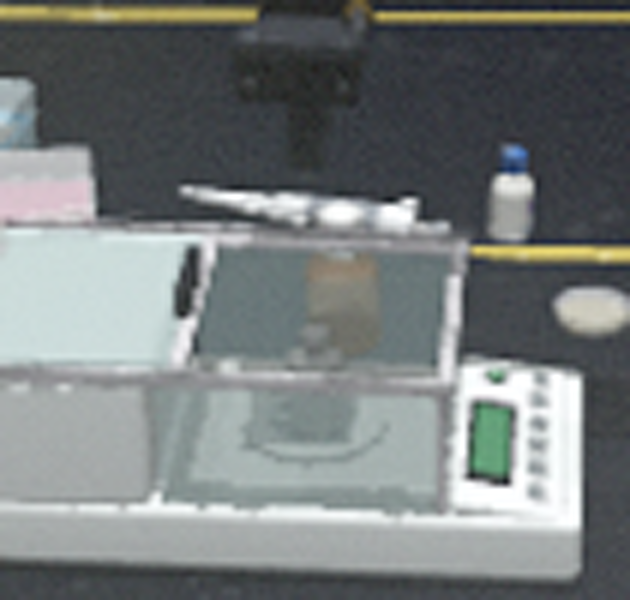

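```bash
python3 -m handwheel '[[0.02,0.015,0,0,0],[0,0.045,0,0,0],[0,0.08,0,0,0],[0,0.105,0,0,0],[0,0.118,0,0.01,0],[0,0.121,0,0.03,0],[0,0.121,0,0.055,0],[0,0.121,0,0.075,0],[0,0.121,0,0.088,0],[0,0.121,0,0.095,0],[0,0.121,0,0.1,0],[0,0.121,0,0.1,0]]' 20
python3 - <<'E'
from h import *
from cell import read_camera
import cv2
s=read_camera("side")
p=bal(-.082+.0155,0); print(p); go(p[0]-.004,p[1],.17,-4.8)
cv2.imwrite("pics/s14.png",cv2.resize(s[125:225,170:275],None,fx=6,fy=6,interpolation=cv2.INTER_CUBIC))
E
```

```text
time_s: 21.7
tool_pos: [0.6958, -0.1074, 0.1708]
tool_rot: [180.0, 0.0, -4.8]
force: [-0.0, 1.0, 0.2]
grip_width: 0.0005
[ 0.51373322 -0.09143542]
t 21.75 pos [ 0.6962 -0.1074  0.1716] [180.   -0.   -4.8] F [-0.1  1.1  0.7] w 0.0008
shift [-0.1872 -0.0002  0.0015] twist -0.0 alt -0.0 rows 3.7
```

View pics/s14.png

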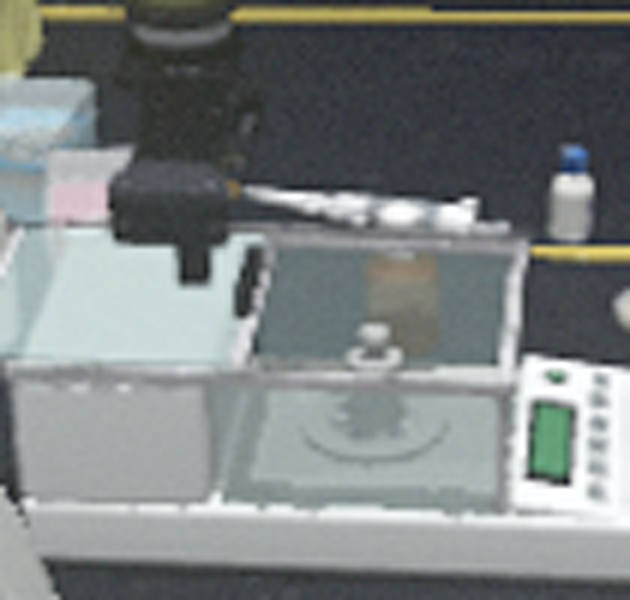

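The weight stands in the middle of the pan (crop (374,350), pan arc centred at u≈375). The closed fingers are behind the handle, so I'll push it shut.

```bash
python3 -m handwheel '[[0,-0.004,0,0.002,0],[0,-0.012,0,0.002,0],[0,-0.02,0,0.002,0],[0,-0.03,0,0.002,0],[0,-0.042,0,0.002,0],[0,-0.055,0,0.002,0],[0,-0.068,0,0.002,0],[0,-0.08,0,0.002,0],[0,-0.092,0,0.002,0],[0,-0.104,0,0.002,0],[0,-0.116,0,0.002,0],[0,-0.128,0,0.002,0],[0,-0.138,0,0.002,0],[0,-0.148,0,0.002,0],[0,-0.156,0,0.002,0],[0,-0.163,0,0.002,0],[0,-0.168,0,0.002,0],[0,-0.172,0,0.002,0],[0,-0.174,0,0.002,0]]' 20
python3 - <<'E'
from h import *
from cell import read_camera
import cv2
s=read_camera("side")
p=bal(-.082+.0155,0); print(p); go(p[0]-.004,p[1],.17,-4.8)
cv2.imwrite("pics/s15.png",cv2.resize(s[125:225,180:285],None,fx=6,fy=6,interpolation=cv2.INTER_CUBIC))
E
```

```text
time_s: 23.65
tool_pos: [0.5223, -0.0928, 0.1691]
tool_rot: [180.0, 0.0, -4.8]
force: [1.8, -0.6, 1.7]
grip_width: 0.0005
[ 0.51373322 -0.09143542]
t 23.7 pos [ 0.5221 -0.0928  0.1691] [180.    0.   -4.8] F [ 0.7 -0.   0.5] w 0.0005
shift [-0.0124 -0.0003 -0.0009] twist -0.001 alt -0.001 rows 0.2
```

View pics/s15.png

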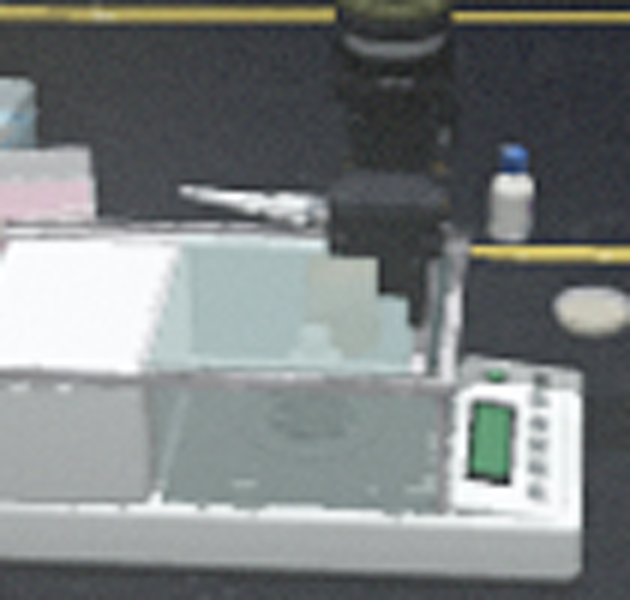

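```bash
python3 -m handwheel '[[0,-0.002,0,0,0],[0,-0.004,0,0,0],[0,-0.006,0,0,0],[0,-0.007,0,0,0],[0,-0.008,0,0,0],[0,-0.008,0,0,0]]' 20; python3 -m handwheel '[[0,-0.001,0,0,0],[0,-0.002,0,0,0],[0,-0.002,0,0,0]]' 20;python3 -m handwheel '[[0,-0.001,0,0,0],[0,-0.002,0,0,0],[0,-0.002,0,0,0]]' 20
```

```text
time_s: 24.3
tool_pos: [0.5143, -0.0921, 0.169]
tool_rot: [180.0, 0.0, -4.8]
force: [1.8, 0.1, 0.6]
grip_width: 0.0004
time_s: 24.6
tool_pos: [0.5133, -0.092, 0.1691]
tool_rot: [180.0, -0.1, -4.8]
force: [4.6, -1.3, -3.1]
grip_width: 0.0003
time_s: 24.9
tool_pos: [0.5132, -0.092, 0.1692]
tool_rot: [-180.0, -0.4, -4.8]
force: [10.4, -0.3, -6.9]
grip_width: 0.0005
```

The tool stopped at x=0.513 with the force rising to 10 N, so it has reached the front stop. I'll back off, rise and look.

```bash
python3 -m handwheel '[[0,0.004,0,0,0],[0,0.01,0,0,0],[0,0.016,0,0,0],[0,0.018,0,-0.01,0],[0,0.018,0,-0.04,0],[0,0.018,0,-0.08,0],[0,0.018,0,-0.12,0],[0,0.018,0,-0.15,0],[0,0.018,0.04,-0.16,0],[0,0.018,0.09,-0.16,0],[0,0.018,0.14,-0.16,0],[0,0.018,0.19,-0.16,0],[0,0.018,0.24,-0.16,0],[0,0.018,0.29,-0.16,0],[0,0.018,0.33,-0.16,0],[0,0.018,0.35,-0.16,0],[0,0.018,0.35,-0.16,0]]' 20
python3 - <<'E'
from h import *
from cell import read_camera
import cv2
s=read_camera("side");t=read_camera("top")
go(0.5,-.4,.3)
cv2.imwrite("pics/side16.png",s);cv2.imwrite("pics/top16.png",t)
cv2.imwrite("pics/s16.png",cv2.resize(s[125:225,170:290],None,fx=6,fy=6,interpolation=cv2.INTER_CUBIC))
cv2.imwrite("pics/t16.png",cv2.resize(t[90:225,230:390],None,fx=4.4,fy=4.4,interpolation=cv2.INTER_CUBIC))
E
```

```text
time_s: 26.6
tool_pos: [0.4968, -0.4463, 0.3283]
tool_rot: [180.0, 0.1, -5.2]
force: [-1.1, 0.6, 0.3]
grip_width: 0.0004
t 26.7 pos [ 0.4993 -0.4414  0.3293] [-179.9    0.    -4.8] F [ 1.7  0.2 -0.7] w 0.0001
shift [-0.0028 -0.0413  0.0293] twist 0 alt 0.0 rows 1.0
```

View pics/s16.png

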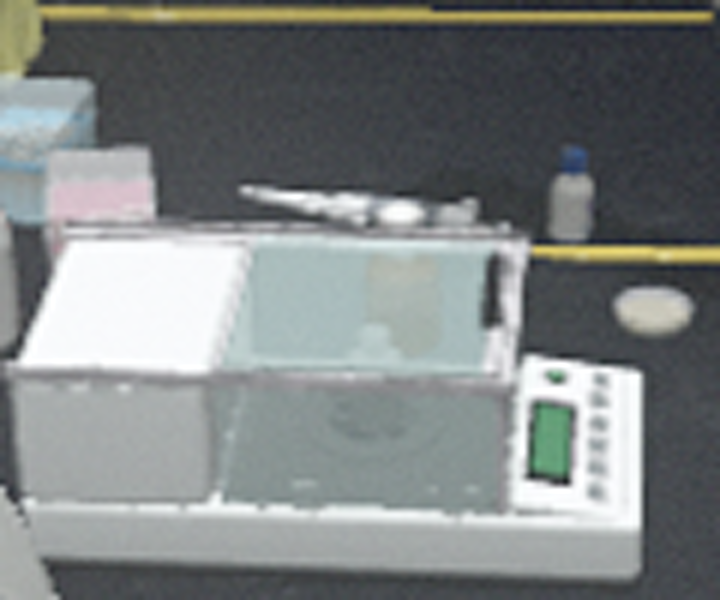

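View pics/t16.png

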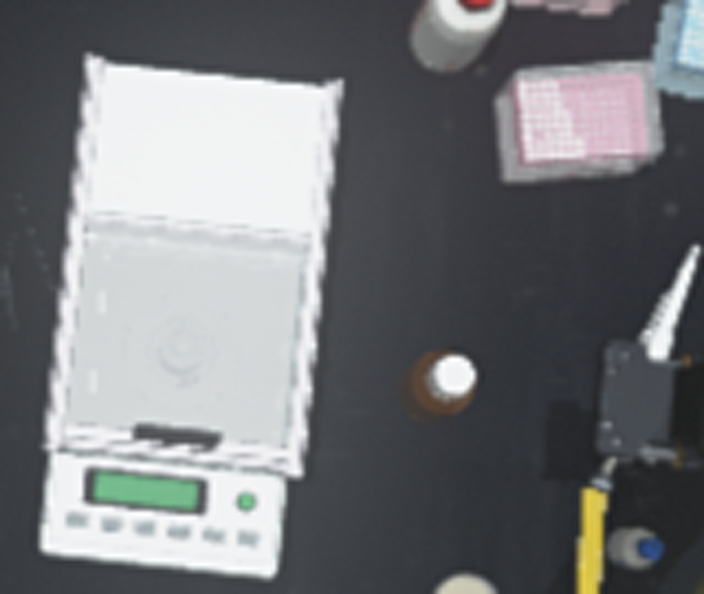

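Run:
```python
from h import *
import cv2
a0=at("top",*tb(198.5,236.5),.184);a1=at("top",*tb(177,437),.184); a=np.radians(YB)
print(a0,a1,"travel",(a0-a1)@[np.cos(a),np.sin(a)],"x_b",(a1-PC)@[np.cos(a),np.sin(a)])
# large weight knob through glass
print("knob",at("top",*tb(183,345),.14), PC)
for n in("top",):
    t=cv2.imread("pics/top16.png");o=cv2.imread("pics/top0.png")
    z=np.hstack([cv2.resize(x[175:225,240:310],None,fx=5.5,fy=5.5,interpolation=cv2.INTER_CUBIC) for x in(t,t)][:1])
    cv2.imwrite("pics/h.png",cv2.resize(t[150:215,235:305],None,fx=9,fy=9,interpolation=cv2.INTER_CUBIC))
```

```text
[ 0.6593 -0.1033] [ 0.4967 -0.0892] travel 0.1632095965049551 x_b -0.08366054235347577
knob [ 0.5771 -0.0945] [ 0.58  -0.097]
```

View pics/h.png

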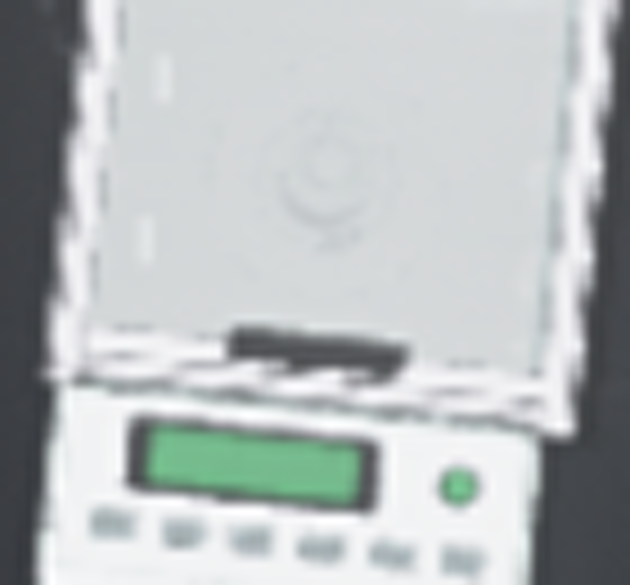

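View pics/side16.png

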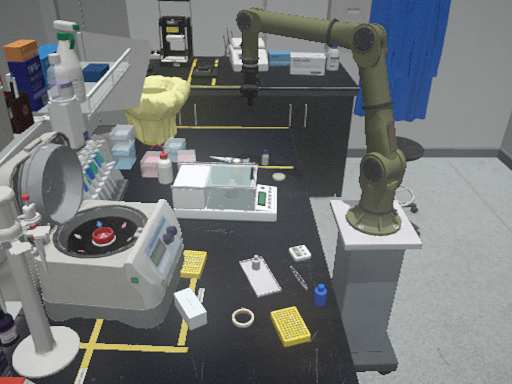

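The handle is 84 mm in front of the pan centre, where shut is 82 mm, and it resisted 10 N against the stop. The bottle is upright, the weight is near the pan's centre, and the small weight is still on the tray. I'll hand in.

```bash
python3 -m handwheel '[[0,0,0,0,0],[0,0,0,0,0]]'; python3 -c "
from cell import *
sign_off()"
```

```text
time_s: 26.9
tool_pos: [0.5, -0.4402, 0.3299]
tool_rot: [180.0, -0.0, -4.7]
force: [0.7, -0.3, 0.4]
grip_width: 0.0003
the job is handed in; nothing more can be done
```

I did all three steps and handed the job in at 26.9 s; the system gives no verdict. I lifted the bottle out by its cap and stood it on the bench to the right. I set the large weight on the pan by its knob. I then pushed the glass top shut with closed fingers behind its handle.

What the last checks showed:
- **Bottle:** upright at about (0.561, -0.327), roughly 230 mm to the right of the pan's centre.
- **Large weight:** upright on the pan, its axis about 4 mm from the centre. That was read through the glass in the top view, so it is a rough figure; the side view before shutting put it within about 1–2 mm front to rear.
- **Glass top:** handle measured 84 mm in front of the pan's centre, where fully shut is 82 mm. It would not move further under about 10 N, against about 2 N to slide it.
- **Robot:** well clear of everything, with no force on the tool beyond noise.
- **Other objects:** the small weight, dropper and dish look unmoved in the pictures, but I did not measure them again.

One disagreement: near the balance the cameras placed the tool 4–6 mm further back than its reported position, though they agreed at the tray. I corrected for this by eye in the pictures.

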